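# Load the courier tray at the braked filling station

## Task

Push the empty courier tray along the desk in between the station's rails until it is centred in front of the brake pad, then pull the brake lever up to its second notch and let go, so that the brake grips the tray. Lay every memory stick that is out on the desk in the tray, then press the release button until the lever has dropped all the way down, and push the loaded tray on, out of the far end of the rails, to stand square inside the taped corner marks. The tray stays on the desk throughout (push it, never lift it), and leave the tape roll, the stamp and the marker where they are.

Things in the scene. Friction and masses are not known exactly. Their poses are not given: they have to be found in the camera images.
- station: fixed filling station. Origin: the tray's place, on the desk midway between the rails, level with the brake pad. +x away from the robot, +y left (the tray's way in); it leaves at -y. Aluminium rails 16 mm high along y, inner faces x = +-64 mm, y = -35 to 40 mm, flared mouth to y = 58 mm, 8 mm wider each side. No end stop, no floor. Grey brake bracket behind: x 97 to 129, y -94 to 23 mm, 64 mm high
- pad_gap (a point): on the rear rail's inner face at its middle (x = 64, y = 0, z = 11 mm in the station). Here a rubber brake pad, 46 mm long, moves towards the robot 20 mm per rad of the lever: at notch 1 it misses the tray, at notch 2 it presses it on the front rail with about 7 N (shifting it up to 8 mm), at notch 3 too hard. Braked, the tray cannot be pushed
- brake_lever (a joint): brake lever's angle, rad: 0 level (start), grows as the grip is raised, up to 1.12. Ratchet: let go, it rests on notches 1, 2, 3 at 0.32, 0.64, 0.96 (+-0.03), held by a pawl until the release button is held down. For the second notch raise it to 0.70 to 0.85 and let go; if it went too far, release and pull again. A spring pulls it down: 3 to 6 N at the grip
- lever_grip (a point): centre of the lever's black rubber grip: a round bar 18 mm thick, 68 mm long, along the station's +y when level, then 61 mm above the desk. It moves on an arc of radius 110 mm about lever_hinge in the station's y-z plane. 25 mm are free on each side to pinch it from above, across the bar (along the station's x)
- lever_hinge (a point): centre of the lever's pivot, 55 mm above the desk; axis along the station's x. At lever angle 0 the grip's centre is 110 mm along station +y and 6 mm up from here
- release_button (a joint): travel of the release button, m: 0 up, 0.0085 fully pressed. Sprung: starts to move at 2 N, fully down at about 5 N (up to 7 N with the lever's load). The pawl is free beyond about 0.0065; hold it down until the lever has dropped to 0 (about 1 s): let up early, the pawl catches the next notch
- button_top (a point): centre of the top face of the black round release button, 24 mm across, on the right-hand (-y) end of the brake bracket, facing up, 78 mm above the desk when not pressed (14 mm over the bracket)
- tray: loose grey open courier tray, 120 mm (its x) by 130 mm (its y) by 20 mm high, 0.35 kg; walls 5 mm thick, floor 5 mm thick. Origin: centre of its underside; it stands at start to the left of the station with its +x roughly along the station's +x (within 0.3 rad)
- collect_mark: four flat black taped corners on the desk to the right of the station's far end, for the tray's 120 x 130 mm outline with about 5 mm to spare. Origin: on the desk at the centre; x and y as the tray's should be (the tray may stand up to 15 mm off)
- stick0: memory stick, 18 mm wide (its x), 52 mm long (its y), 8 mm thick, lying flat on the desk in front of the station, 14 g; origin under its middle: its wide body runs from y = -14 to 26 mm, the 12 mm wide plug (z = 2 to 6 mm) from y = -26 to -14 mm. Two to four of the five are present (None: absent)
- stick1: memory stick, 18 mm wide (its x), 52 mm long (its y), 8 mm thick, lying flat on the desk in front of the station, 14 g; origin under its middle: its wide body runs from y = -14 to 26 mm, the 12 mm wide plug (z = 2 to 6 mm) from y = -26 to -14 mm. Two to four of the five are present (None: absent)
- stick2: memory stick, 18 mm wide (its x), 52 mm long (its y), 8 mm thick, lying flat on the desk in front of the station, 14 g; origin under its middle: its wide body runs from y = -14 to 26 mm, the 12 mm wide plug (z = 2 to 6 mm) from y = -26 to -14 mm. Two to four of the five are present (None: absent)
- stick3: memory stick, 18 mm wide (its x), 52 mm long (its y), 8 mm thick, lying flat on the desk in front of the station, 14 g; origin under its middle: its wide body runs from y = -14 to 26 mm, the 12 mm wide plug (z = 2 to 6 mm) from y = -26 to -14 mm. Two to four of the five are present (None: absent)
- stick4: memory stick, 18 mm wide (its x), 52 mm long (its y), 8 mm thick, lying flat on the desk in front of the station, 14 g; origin under its middle: its wide body runs from y = -14 to 26 mm, the 12 mm wide plug (z = 2 to 6 mm) from y = -26 to -14 mm. Two to four of the five are present (None: absent)
- tape_roll: bystander: packing tape roll lying flat, 104 mm across, 24 mm high, behind the station
- stamp: bystander: wooden hand stamp, 24x52x62 mm, behind the station
- marker: bystander: felt marker lying at the left, 132 mm long

How it is judged:
By the outcome, as a careful person would: the job done as asked, in the order asked, and still so for the second after the job is handed in, with the robot touching nothing.
Of stick0, stick1, stick2, stick3, stick4 only 2 to 4 are there at a start; the rules pass over those that are not, and their reading is None.
At some moment in a run one of stick0, stick1, stick2, stick3, stick4 may be knocked a few centimetres aside while the robot is not near it.
Once in a run the grip may slacken for a moment while it holds something.
It also fails if it takes over 210 s, if anything falls off the work surface, if the arm or the gripper's body presses on something with over 40 N, if the wrist force passes 120 N, or if a joint passes its speed limit or range.

## Robot

A 6-joint arm with a two-finger parallel gripper is mounted at the origin on a cart in front of the work surface, level with it; the furniture and walls round the work are solid. World frame = base frame: x ahead of the robot, y to its left, z up, the work surface at z = 0. Lengths are in mm, angles in rad, forces in N, time in s.
With the tool pointing down it reaches from about 300 to 750 mm from the base axis. Payload 8.5 kg.
Tool frame: the origin (TCP) lies on the centre line of the jaws, within the pads' length; the fingertips stand 8 mm ahead of it and the grasp point (between the pads) lies 11 mm behind it (tip_reach is the distance from the TCP to the fingertips, in mm); z points along the fingers, y is the line along which they close (so a half turn about z gives the same grasp; the last joint's range is limited). The gripper opens to 88 mm and grips with 3 to 60 N. Pads are 18 mm wide; open, the fingers measure 123 mm over their backs; the gripper's body (75 mm by 187 mm) begins 45 mm behind the grasp point.
Start: joints at [-0.215, 0.381, 1.297, -0, 1.464, -0.215], TCP at [549.982, 0.002, 246.748] pointing down, gripper open.
Joint ranges: [-3.11, 3.11], [-0.89, 2.33], [0.22, 2.48], [-1.42, 4.56], [0.17, 2.85], [-2.88, 2.88]. Speed limits (rad/s): [2.39, 2.39, 3.14, 3.14, 3.14, 3.14].

## Interface

Orientations are given as a rotation vector (axis times angle).
In Python, from station import * gives the robot as it stands. The module is installed in compiled form; this text tells all that it offers.
- The arm moves only by the tool jog_arm, never from a script. Its argument "rows" is a list of rows, each a list of 3 entries, a list of its own where there are three numbers: the finger opening in m, from 0 to 0.0881, then the shift along the world's x, y, z in m, then the turn about the world's z in degrees. In form: [[gripper, [dx, dy, dz], yaw], ...]. A call has 1 to 10 rows; each row is the pose to reach, as a shift and turn from the pose commanded when the call began; what a row does not reach only later rows make up. A row lasts 1/12 s, in which the tool goes at most 41.7 mm and 7.16 degrees, less where a joint would pass 70% of its speed; a pose out of reach is approached as far as the arm can. A call with a gripper value outside its range is refused whole. The fingers move at their own pace and stop on an object; "newtons" is the grip in N (left out, the last holds). Time passes only in rows, so rows that repeat a pose let the fingers close. It gives the time, the measured TCP pose, the force, the opening and the grip force at its end, in the units of the state.
- get_state(): the state, without advancing time (a new reading comes with each control period).
- read_camera(name): name is "scene" or "side" or "wrist"; returns the picture (400x640x3 uint8, blue, green, red); there is no depth.
- get_calibration(name): a dict with "fx", "fy", "cx", "cy" (pixels), "rvec" (rotation vector, rad) and "tvec" (3), from world to camera coordinates, as OpenCV has them. Camera axes: x right, y down, z forward; pixel columns grow to the right and rows downward; lengths in mm; the calibration is good to about 2 mm. A picture is of the moment at which its call begins: read the wrist's pose just before it. get_calibration takes no time and is no camera call; for the wrist camera it gives the pose at the moment of the call.
- job_done(): hands the job in; it is judged then, once.
The state is a dict: "clock": time; "qpos": joint angles; "joint_velocities": joint speeds; "effort": joint torques, N m; "ee_pos": TCP position; "ee_rot": TCP orientation; "ft_force": force on the tool from outside, world axes, zero at the start; "ft_torque": the same for the moment, N m; "grip_width": opening from 0.0 (shut) to 1.0 (fully open); "gripper_force": force on a finger pad.
Only numpy, scipy, OpenCV 4.12 (cv2) and the standard library are available. Lean on these libraries where they do the work, as an engineer would, in place of code of your own. Each camera call takes 0.05 s, during which the arm holds its last target. There are 200 camera calls.

## Working session

There is one attempt and no reset: what is moved stays moved. The work goes in short steps, Python scripts to look and compute and a tool call to move; the robot and the scene stay as the last step left them, time stands still between calls to the robot, and variables do not carry over. Pictures are saved under pics/ and viewed, at most 14 in all, crops included, and the job is handed in when it is done.

Besides the shell and the picture viewer there is one more tool, called after "Call:" as name([rows], argument=value, ...), one row to a line, values as JSON. jog_arm: Moves the arm, as the interface text tells. Its arguments: {"type":"object","properties":{"rows":{"type":"array","items":{"type":"array"}},"newtons":{"type":"number"}},"required":["rows"]}

```bash
mkdir -p pics
cat > h.py <<'E'
from station import *
import numpy as np, cv2
def snap(cam,name):
    c=get_calibration(cam); im=read_camera(cam); cv2.imwrite(f'pics/{name}.png',im)
    return c,im
def w2p(c,P):
    K=np.array([[c['fx'],0,c['cx']],[0,c['fy'],c['cy']],[0,0,1.]])
    return cv2.projectPoints(np.array(P,float).reshape(-1,1,3),np.array(c['rvec'],float),np.array(c['tvec'],float),K,None)[0].reshape(-1,2)
def p2w(c,px,z):
    R=cv2.Rodrigues(np.array(c['rvec'],float))[0]; t=np.array(c['tvec'],float).ravel()
    o=-R.T@t; out=[]
    for u,v in np.array(px,float).reshape(-1,2):
        d=R.T@np.array([(u-c['cx'])/c['fx'],(v-c['cy'])/c['fy'],1]); out.append(o+d*(z-o[2])/d[2])
    return np.array(out)
E
python3 - <<'E'
from h import *
import json
for n in ('scene','side','wrist'):
    c,im=snap(n,n+'0'); R=cv2.Rodrigues(np.array(c['rvec'],float))[0]; print(n,np.round(-R.T@np.array(c['tvec']).ravel()),np.round(R[2],2),c['fx'])
print(get_state())
E
```

```text
scene [ 42. 567. 735.] [ 0.59 -0.27 -0.76] 394.6100788608775
side [ 359. -622.  915.] [ 0.15  0.74 -0.66] 478.36536350217375
wrist [551.  73. 384.] [-0.   -0.28 -0.96] 326.96610408141737
{'clock': 0.15, 'qpos': array([-2.15310860e-01,  3.81055944e-01,  1.29801181e+00, -3.03265096e-05,
        1.46361540e+00, -2.15332526e-01]), 'joint_velocities': array([-0.0003063 , -0.00206361, -0.00023053, -0.00035322,  0.00085844,
        0.00088396]), 'effort': array([ 2.75231861e-03, -4.38084304e+01, -2.24613369e+01,  7.13452022e-02,
        3.43442336e-02, -8.91773107e-05]), 'ee_pos': array([5.49800478e+02, 2.78556496e-02, 2.46296954e+02]), 'ee_rot': array([-2.22077604e+00, -2.22083140e+00,  9.64063348e-04]), 'ft_force': array([ 0.04973877,  0.45658159, -0.28545131]), 'ft_torque': array([0.0197641 , 0.07960954, 0.0270783 ]), 'gripper_force': 0.0, 'grip_width': 0.9982749411605626}
```

View pics/scene0.png

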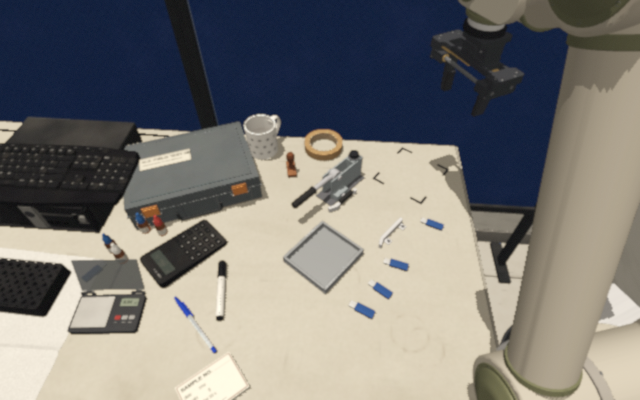

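View pics/side0.png

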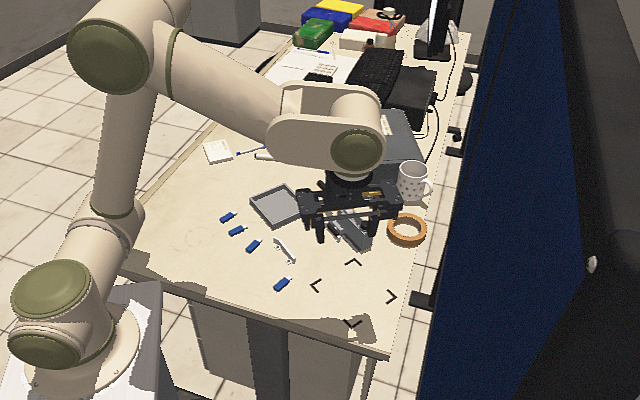

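Scene: the tray is at about (323,257), with its far edge near the station's mouth. The lever grip is at (305,197), the button at (354,156), the front rail at (390,232) and the mark at (412,175). There are four sticks, at (362,310), (380,289), (396,264) and (432,224). I'll measure them on an enlarged crop.

Run:
```python
from h import *
im=cv2.imread('pics/scene0.png')[135:325,275:465]
cv2.imwrite('pics/crop0.png',cv2.resize(im,None,fx=3.15,fy=3.15,interpolation=cv2.INTER_CUBIC))
c=get_calibration('scene')
full=cv2.imread('pics/scene0.png'); hsv=cv2.cvtColor(full,cv2.COLOR_BGR2HSV)
m=((hsv[...,0]>95)&(hsv[...,0]<125)&(hsv[...,1]>130)&(hsv[...,2]>60)).astype(np.uint8)
m[:200]=0; m[:,:340]=0; m[:,460:]=0
n,l,s,ce=cv2.connectedComponentsWithStats(m)
for i in range(1,n):
    if s[i,4]>20: print(ce[i],s[i,4],np.round(p2w(c,ce[i],8)[0]))
for nm,px,z in [('tray',(323,257),20),('grip',(305,197),61),('button',(354,156),78),('mark',(412,175),0),('railfront',(390,232),16)]: print(nm,np.round(p2w(c,px,z)[0]))
```

```text
[434.3442623  224.26229508] 61 [426.  94.   8.]
[398.56470588 264.42352941] 85 [370. 226.   8.]
[382.37755102 290.20408163] 98 [333. 289.   8.]
[364.39823009 310.10619469] 113 [311. 343.   8.]
tray [448. 367.  20.]
grip [586. 347.  61.]
button [642. 192.  78.]
mark [586.  46.   0.]
railfront [446. 202.  16.]
```

View pics/crop0.png

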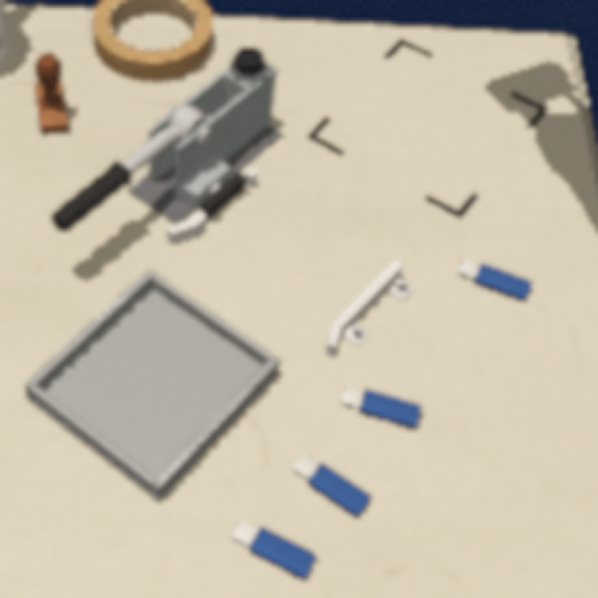

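View pics/wrist0.png

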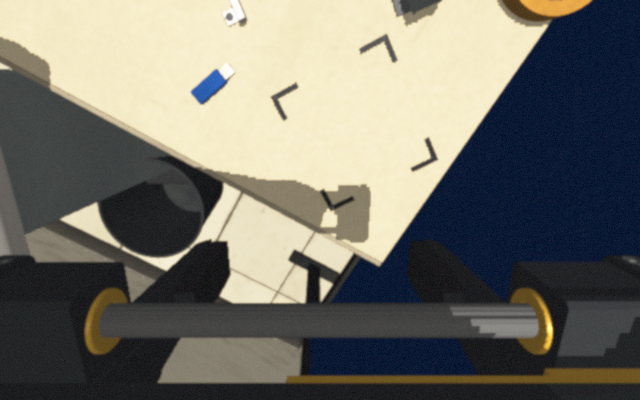

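Crop: tray rim corners are at (27,388), (152,273), (279,365) and (160,487). Mark apexes are at (310,133), (402,42), (545,112) and (462,213). The front rail runs (335,335) to (400,265), the grip (60,218) to (128,172), and the button is at (249,56). The wrist view shows three or four of the corner marks: (273,97), (386,37), (434,158) and (333,205).

```bash
cat > m0.py <<'E'
from h import *
c=get_calibration('scene')
f=lambda L,z: p2w(c,np.array(L)/3.15+[275-.34,135-.34],z)
T=f([(27,388),(152,273),(279,365),(160,487)],20)
d=np.linalg.norm(T-np.roll(T,-1,0),axis=1)
print('tray',np.round(T[:,:2]),T.mean(0).round(),d.round())
M=f([(310,133),(402,42),(545,112),(462,213)],0)
print('mark',np.round(M[:,:2]),M.mean(0).round(),np.linalg.norm(M-np.roll(M,-1,0),axis=1).round())
w=get_calibration('wrist'); W=p2w(w,[(273,97),(386,37),(434,158),(333,207)],0)
print('markW',np.round(W[:,:2]),W.mean(0).round(),np.linalg.norm(W-np.roll(W,-1,0),axis=1).round())
def ang(a,b): v=b-a; return np.degrees(np.arctan2(v[1],v[0])).round(1)
R=f([(337,328),(399,264)],16); print('rail',R.round(),ang(R[1],R[0]))
G=f([(60,218),(126,174)],61); print('grip',G.round(),ang(G[1],G[0]),np.linalg.norm(G[0]-G[1]), G.mean(0))
print('button',f([(249,56)],78).round())
print('tray ang x', ang(T[0],T[1]),ang(T[3],T[2]),'y',ang(T[2],T[1]),ang(T[3],T[0]))
print('mark ang', ang(M[0],M[1]),ang(M[3],M[2]),ang(M[3],M[0]),ang(M[2],M[1]))
print('markW ang', ang(W[0],W[1]),ang(W[3],W[2]),ang(W[3],W[0]),ang(W[2],W[1]))
E
python3 m0.py
```

```text
tray [[482. 444.]
 [534. 326.]
 [426. 282.]
 [378. 395.]] [455. 362.  20.] [129. 117. 123. 115.]
mark [[623. 140.]
 [685.  12.]
 [561. -48.]
 [499.  77.]] [592.  45.   0.] [142. 137. 140. 139.]
markW [[500.  79.]
 [623. 140.]
 [687.  10.]
 [569. -50.]] [595.  45.   0.] [137. 145. 133. 147.]
rail [[438. 228.  16.]
 [468. 158.  16.]] 112.9
grip [[578. 378.  61.]
 [596. 318.  61.]] 106.9 62.548645485544654 [587.21299475 347.79327008  61.        ]
button [[653. 186.  78.]]
tray ang x -66.2 -67.0 y 22.3 25.2
mark ang -64.5 -63.6 26.8 25.9
markW ang 26.4 27.1 117.9 116.3
```

Call:
jog_arm([
  [0.06,[0,0.04,0.02],7],
  [0.06,[0,0.08,0.04],14],
  [0.06,[0,0.12,0.06],20],
  [0.06,[0,0.16,0.07],22.5],
  [0.06,[0,0.18,0.07],22.5],
  [0.06,[0,0.18,0.07],22.5],
  [0.06,[0,0.18,0.07],22.5],
])

```text
clock: 0.73
ee_pos: [549.7, 181.1, 316.4]
ee_rot: [-1.742, -2.614, 0.001]
ft_force: [-0.2, -0.5, -0.3]
grip_width: 0.68
gripper_force: 0.0
```

Run:
```python
from h import *
c,im=snap('wrist','w1'); np.save('w1.npy',c,allow_pickle=True)
s=get_state(); print(s['ee_pos'],s['clock'])
cv2.imwrite('pics/w1b.png',cv2.resize(im,(800,500),interpolation=cv2.INTER_CUBIC))
```

```text
[549.82862168 179.97633453 316.21212655] 0.7833
```

View pics/w1b.png

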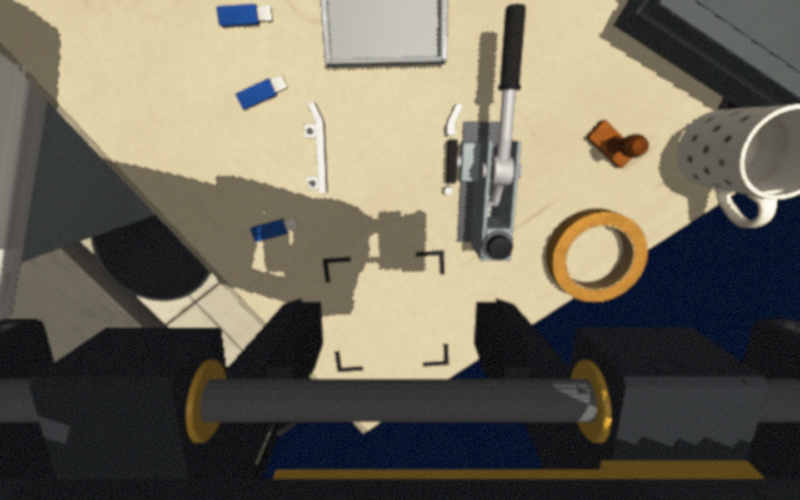

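This view shows the front rail's inner edge from (322,130) to (327,192), the rear rail end at (446,190), the pad at (451,160) and the button at (498,244). The grip runs (515,7) to (509,88). The tray's lower edge is (326,67) to (446,64), and the mark apexes are (323,259), (443,252), (447,365) and (338,370).

```bash
cat > m1.py <<'E'
from h import *
c=np.load('w1.npy',allow_pickle=True).item()
f=lambda L,z: p2w(c,np.array(L)/1.25-.1,z)[:,:2]
def ang(a,b): v=b-a; return np.degrees(np.arctan2(v[1],v[0])).round(1)
R=f([(322,130),(327,192)],16);print('front',R.round(1),ang(R[1],R[0]))
Q=f([(448,133),(446,190)],16);print('rear',Q.round(1),ang(Q[1],Q[0]),(R[1]+Q[1])/2,np.linalg.norm(R[1]-Q[1]))
G=f([(515,10),(509,88)],61);print('grip',G.round(),ang(G[1],G[0]),np.linalg.norm(G[0]-G[1]))
B=f([(498,243)],78)[0];print('button',B.round(1), 'ang',ang(B,G.mean(0)))
T=f([(326,67),(446,64)],20);print('tray',T.round(),ang(*T))
M=f([(323,259),(443,252),(447,365),(338,370)],0)
print('mark',M.round(),M.mean(0).round(1),ang(M[0],M[1]),ang(M[3],M[2]),ang(M[3],M[0]),ang(M[2],M[1]),np.linalg.norm(M-np.roll(M,-1,0),axis=1).round())
a=np.radians(ang(R[1],R[0])/2+ang(B,G.mean(0))/2-90)
X=np.array([np.cos(a),np.sin(a)]);Y=np.array([-X[1],X[0]])
O=(R[1]+Q[1])/2+35*Y; print('yaw',np.degrees(a),'O',O)
for n,p in [('B',B),('G',G.mean(0)),('R0',R[0]),('Q1',Q[1]),('M',M.mean(0)),('T0',T[0]),('T1',T[1])]: print(n,np.round([(p-O)@X,(p-O)@Y],1))
E
python3 m1.py
```

```text
front [[451.1 216.7]
 [477.4 158.5]] 114.3
rear [[572.  263.8]
 [594.5 209.5]] 112.5 [535.95254936 184.00993645] 127.65353173965939
grip [[578. 376.]
 [601. 319.]] 112.3 62.23834886384339
button [651.1 188. ] ang 111.1
tray [[436. 274.]
 [543. 322.]] 23.9
mark [[498.  80.]
 [624. 141.]
 [690.   7.]
 [565. -53.]] [594.2  43.7] 26.1 25.5 116.9 116.3 [140. 150. 138. 149.]
yaw 22.69999999999999 O [522.44583787 216.29876958]
B [107.8 -75.8]
G [112.5  95.1]
R0 [-65.7  27.9]
Q1 [ 63.8 -34.1]
M [  -0.4 -186.9]
T0 [-57.8  87.1]
T1 [59.5 89.5]
```

Call:
jog_arm([
  [0.06,[-0.02,0.037,0],0],
  [0.06,[-0.038,0.074,0],0],
  [0.06,[-0.057,0.111,0],0],
  [0.06,[-0.076,0.148,0],0.5],
  [0.06,[-0.095,0.185,0],0.5],
  [0.06,[-0.114,0.222,0],0.5],
  [0.06,[-0.132,0.258,-0.01],0.5],
  [0.06,[-0.132,0.258,-0.05],0.5],
  [0.06,[-0.132,0.258,-0.09],0.5],
  [0.06,[-0.132,0.258,-0.13],0.5],
])

```text
clock: 1.62
ee_pos: [418.1, 437.1, 185.1]
ee_rot: [1.734, 2.619, 0.0]
ft_force: [1.8, 0.0, -0.6]
grip_width: 0.681
gripper_force: 0.0
```

Call:
jog_arm([
  [0.06,[0,0,-0.04],0],
  [0.06,[0,0,-0.08],0],
  [0.06,[0,0,-0.12],0],
  [0.06,[0,0,-0.15],0],
  [0.06,[0,0,-0.168],0],
  [0.06,[0,0,-0.168],0],
  [0.06,[0,0,-0.168],0],
])

```text
clock: 2.2
ee_pos: [418.6, 436.9, 18.4]
ee_rot: [-1.736, -2.618, 0.003]
ft_force: [0.1, 0.1, 0.2]
grip_width: 0.682
gripper_force: 0.0
```

```bash
cat > st.py <<'E'
from h import *
O=np.array([521,217.]);a=np.radians(23);X=np.array([np.cos(a),np.sin(a)]);Y=np.array([-X[1],X[0]])
def st(p): d=np.array(p)[:2]-O; return np.round([d@X,d@Y],1)
def wd(x,y): return np.round(O+x*X+y*Y,1)
def show():
    s=get_state(); print('clk',s['clock'],'st',st(s['ee_pos']),'pos',s['ee_pos'].round(1),'F',s['ft_force'].round(1),'grip',s['grip_width'])
E
python3 - <<'E'
from st import *
show(); c,im=snap('scene','s1')
cv2.imwrite('pics/s1c.png',cv2.resize(im[135:335,255:455],None,fx=3,fy=3,interpolation=cv2.INTER_CUBIC))
E
```

```text
clk 2.2 st [ -8.4 242.4] pos [418.6 436.9  18.4] F [0.1 0.1 0.2] grip 0.6818344824181451
```

View pics/s1c.png

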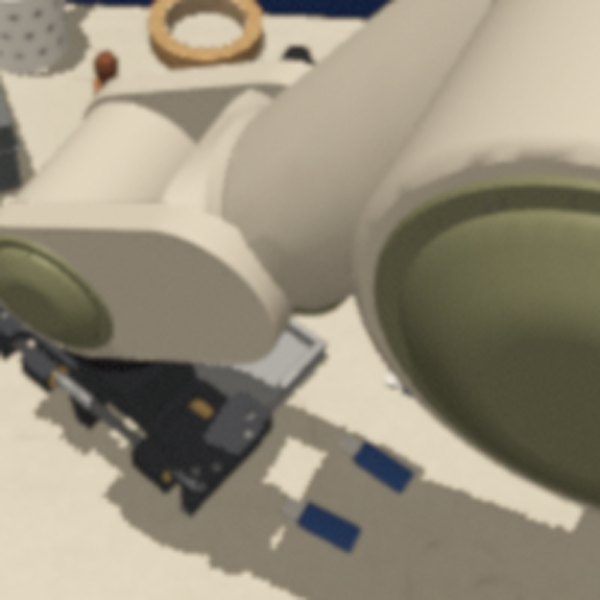

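Call:
jog_arm([
  [0.06,[0.003,-0.007,0],0],
  [0.06,[0.007,-0.017,0],0],
  [0.06,[0.011,-0.026,0],0],
  [0.06,[0.015,-0.035,0],0],
  [0.06,[0.019,-0.044,0],0],
  [0.06,[0.023,-0.053,0],0],
  [0.06,[0.027,-0.062,0],0],
  [0.06,[0.03,-0.071,0],0],
  [0.06,[0.034,-0.08,0],0],
  [0.06,[0.038,-0.088,0],0],
])

```text
clock: 3.08
ee_pos: [456.2, 348.9, 18.7]
ee_rot: [-1.734, -2.619, 0.001]
ft_force: [-2.0, 3.4, 3.9]
grip_width: 0.685
gripper_force: 2.4
```

Call:
jog_arm([
  [0.06,[0.004,-0.009,0],0],
  [0.06,[0.008,-0.018,0],0],
  [0.06,[0.012,-0.027,0],0],
  [0.06,[0.016,-0.037,0],0],
  [0.06,[0.019,-0.044,0],0],
  [0.06,[0.021,-0.05,0],0],
  [0.06,[0.023,-0.055,0],0],
  [0.06,[0.024,-0.057,0],0],
  [0.06,[0.025,-0.059,0],0],
  [0.06,[0.025,-0.059,0],0],
])

```text
clock: 3.92
ee_pos: [481.0, 290.6, 18.6]
ee_rot: [1.734, 2.62, -0.001]
ft_force: [0.0, -0.0, -0.0]
grip_width: 0.679
gripper_force: 0.0
```

```bash
python3 -c "
from st import *
show()"
```

```text
clk 3.9167 st [-8.1 83.4] pos [481.  290.6  18.6] F [ 0. -0. -0.] grip 0.6785494361817179
```

Call:
jog_arm([
  [0.06,[-0.004,0.009,0.0],0],
  [0.06,[-0.004,0.009,0.04],0],
  [0.06,[-0.004,0.009,0.08],0],
  [0.06,[-0.004,0.009,0.12],0],
  [0.06,[0,0,0.16],0],
  [0.06,[0.015,-0.02,0.2],0],
  [0.06,[0.03,-0.04,0.23],0],
  [0.06,[0.045,-0.07,0.26],0],
  [0.06,[0.06,-0.1,0.27],0],
  [0.06,[0.074,-0.12,0.27],0],
])

```text
clock: 4.75
ee_pos: [556.3, 169.3, 292.5]
ee_rot: [1.732, 2.614, 0.005]
ft_force: [-0.0, 0.8, 0.0]
grip_width: 0.677
gripper_force: 0.0
```

Call:
jog_arm([
  [0.06,[0,0,0],0],
  [0.06,[0,0,0],0],
])

```text
clock: 4.92
ee_pos: [555.0, 170.7, 288.2]
ee_rot: [-1.736, -2.618, 0.001]
ft_force: [-0.9, 0.2, -0.1]
grip_width: 0.681
gripper_force: 0.0
```

Run:
```python
from st import *
c,im=snap('wrist','w2'); np.save('w2.npy',c,allow_pickle=True)
show()
cv2.imwrite('pics/w2b.png',cv2.resize(im[:260],None,fx=1.25,fy=1.25,interpolation=cv2.INTER_CUBIC))
```

```text
clk 4.9667 st [ 13.1 -54.9] pos [554.6 171.6 288.1] F [ 0.7 -0.  -0.8] grip 0.6802050918436797
```

View pics/w2b.png

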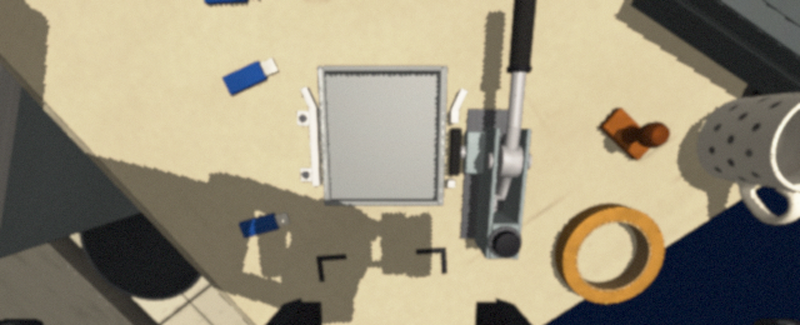

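Tray rim corners are (319,67), (447,66), (442,203) and (325,204). The pad spans rows 130 to 175 at column 455, and the tray sits a little too far to +y.

Run:
```python
from st import *
c=np.load('w2.npy',allow_pickle=True).item()
f=lambda L,z:[st(p) for p in p2w(c,np.array(L)/1.25-.1,z)]
print('tray',f([(319,67),(447,66),(442,203),(325,204)],20),np.mean(f([(319,67),(447,66),(442,203),(325,204)],20),0))
print('pad',f([(455,130),(455,175)],16),'railends',f([(319,185)],16),'btn',f([(507,240)],78),'hinge',f([(511,160)],68),'grip',f([(520,70)],61))
```

```text
tray [array([-58. ,  70.5]), array([59., 71.]), array([ 58. , -55.3]), array([-59.3, -56. ])] [-0.075  7.55 ]
pad [array([69. , 14.9]), array([ 70.5, -28. ])] railends [array([-65. , -37.5])] btn [array([109.9, -78.1])] hinge [array([110.9,  -9.7])] grip [array([114.7,  62.4])]
```

Call:
jog_arm([
  [0.06,[-0.012,0.03,0],0],
  [0.06,[-0.025,0.06,0],0],
  [0.06,[-0.045,0.09,-0.02],0],
  [0.06,[-0.065,0.115,-0.05],0],
  [0.06,[-0.076,0.125,-0.09],0],
  [0.06,[-0.076,0.125,-0.13],0],
  [0.06,[-0.076,0.125,-0.17],0],
  [0.06,[-0.076,0.125,-0.21],0],
  [0.06,[-0.076,0.125,-0.245],0],
  [0.06,[-0.076,0.125,-0.27],0],
])

```text
clock: 5.8
ee_pos: [476.3, 296.9, 15.6]
ee_rot: [-1.73, -2.62, 0.005]
ft_force: [0.9, 0.0, 0.4]
grip_width: 0.68
gripper_force: 0.0
```

```bash
python3 -c "
from st import *
show()"
```

```text
clk 5.8 st [-9.9 91.1] pos [476.3 296.9  15.6] F [0.9 0.  0.4] grip 0.6795901509589616
```

Call:
jog_arm([
  [0.06,[0,0,0.003],0],
  [0.06,[0.002,-0.005,0.003],0],
  [0.06,[0.004,-0.009,0.003],0],
  [0.06,[0.005,-0.012,0.003],0],
  [0.06,[0.006,-0.014,0.003],0],
  [0.06,[0.0065,-0.0155,0.003],0],
  [0.06,[0.007,-0.0165,0.003],0],
  [0.06,[0.007,-0.0165,0.003],0],
])

```text
clock: 6.47
ee_pos: [486.5, 279.6, 22.5]
ee_rot: [1.734, 2.619, 0.002]
ft_force: [-0.2, 3.0, 2.0]
grip_width: 0.682
gripper_force: 1.4
```

```bash
python3 -c "
from st import *
show(); print(wd(112.5,95))"
```

```text
clk 6.4667 st [-7.3 71.1] pos [486.5 279.6  22.5] F [-0.2  3.   2. ] grip 0.6816953700546663
[587.4 348.4]
```

Call:
jog_arm([
  [0.06,[-0.004,0.008,0.0],0],
  [0.06,[-0.004,0.009,0.04],0],
  [0.06,[-0.004,0.009,0.08],0],
  [0.03,[-0.004,0.009,0.12],0],
  [0.03,[0.02,0.025,0.14],0],
  [0.03,[0.05,0.045,0.14],0],
  [0.03,[0.08,0.06,0.14],0],
  [0.03,[0.1015,0.0685,0.13],0],
  [0.03,[0.1015,0.0685,0.12],0],
  [0.03,[0.1015,0.0685,0.12],0],
])

```text
clock: 7.3
ee_pos: [586.6, 347.9, 138.2]
ee_rot: [-1.732, -2.617, 0.008]
ft_force: [-0.9, 0.2, -0.1]
grip_width: 0.339
gripper_force: 0.0
```

Run:
```python
from st import *
show(); c,im=snap('scene','s2'); c2,im2=snap('wrist','w3')
g=w2p(c,[588,348,61]).ravel(); print(g)
a=cv2.resize(im[100:300,225:425],(400,400),interpolation=cv2.INTER_CUBIC); b=cv2.resize(im2,(400,250)); b=cv2.copyMakeBorder(b,0,150,0,0,0)
cv2.imwrite('pics/cmb1.png',np.hstack([a,b]))
```

```text
clk 7.3 st [111.5  94.8] pos [586.6 347.9 138.2] F [-0.9  0.2 -0.1] grip 0.3386843456906944
[304.11724597 196.56956924]
```

View pics/cmb1.png

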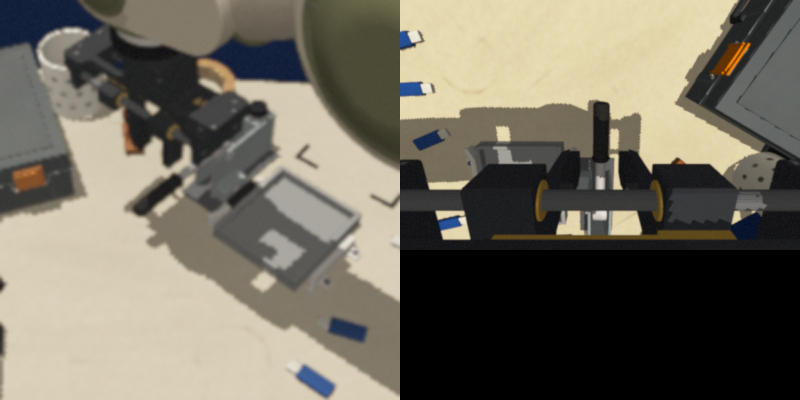

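Run:
```python
from st import *
c=get_calibration('scene')
for z,px in [(0,(263,158)),(90,(262,122)),(90,(246,128)),(90,(280,120))]: print(z,st(p2w(c,px,z)[0]))
c=np.load('w1.npy',allow_pickle=True).item()
print([st(p) for p in p2w(c,[(548,120),(640,100)],90)])
```

```text
0 [327.8  30.3]
90 [351.7  -1.7]
90 [364.4  42.1]
90 [322.7 -38.5]
[array([262.5,   8.2]), array([356.6,  28.3])]
```

Call:
jog_arm([
  [0.03,[0.001,0.0,-0.03],0],
  [0.03,[0.001,0,-0.06],0],
  [0.03,[0.001,0,-0.088],0],
  [0.03,[0.001,0,-0.09],0],
  [0.01,[0.001,0,-0.09],0],
  [0.01,[0.001,0,-0.09],0],
  [0.01,[0.001,0,-0.09],0],
  [0.01,[0.001,0,-0.09],0],
], newtons=25)

```text
clock: 8.07
ee_pos: [588.1, 348.0, 53.9]
ee_rot: [1.734, 2.619, 0.0]
ft_force: [-5.3, -2.7, 1.3]
grip_width: 0.193
gripper_force: 25.0
```

Run:
```python
from st import *
show()
for t in (.2,.4,.6,.78):
    dy=110*np.cos(t)-6*np.sin(t)-110; dz=110*np.sin(t)+6*np.cos(t)-6; print(t,(dy*Y).round(1),dz.round(1))
```

```text
clk 8.0667 st [113.   94.3] pos [588.1 348.   53.9] F [-5.3 -2.7  1.3] grip 0.19337792450115393
0.2 [ 1.3 -3.1] 21.7
0.4 [  4.3 -10.1] 42.4
0.6 [  8.8 -20.8] 61.1
0.78 [ 14.1 -33.2] 75.6
```

Call:
jog_arm([
  [0.01,[0.0003,-0.001,0.011],0],
  [0.01,[0.0013,-0.003,0.0217],0],
  [0.01,[0.0025,-0.006,0.032],0],
  [0.01,[0.0043,-0.01,0.0424],0],
  [0.01,[0.0065,-0.015,0.052],0],
  [0.01,[0.0088,-0.0208,0.0611],0],
  [0.01,[0.0115,-0.027,0.069],0],
  [0.01,[0.0138,-0.0325,0.0752],0],
  [0.01,[0.0138,-0.0325,0.0752],0],
  [0.01,[0.0138,-0.0325,0.0752],0],
])

```text
clock: 8.9
ee_pos: [601.5, 315.1, 127.6]
ee_rot: [-1.733, -2.618, 0.002]
ft_force: [-7.3, 0.9, -6.0]
grip_width: 0.196
gripper_force: 25.0
```

Run:
```python
from st import *
show(); c,im=snap('scene','s3')
cv2.imwrite('pics/s3c.png',cv2.resize(im[100:300,225:425],None,fx=2,fy=2,interpolation=cv2.INTER_CUBIC))
```

```text
clk 8.9 st [112.4  58.8] pos [601.5 315.1 127.6] F [-7.3  0.9 -6. ] grip 0.19615619679320626
```

Call:
jog_arm([
  [0.032,[0,0,0],0],
  [0.032,[0,0,0],0],
  [0.032,[0,0,0],0],
  [0.032,[0,0,0.03],0],
  [0.032,[0,0,0.07],0],
  [0.032,[0,0,0.11],0],
  [0.032,[0,-0.03,0.14],0],
  [0.06,[-0.02,-0.06,0.16],0],
  [0.06,[-0.04,-0.1,0.16],0],
  [0.06,[-0.05,-0.13,0.16],0],
])

```text
clock: 9.78
ee_pos: [551.5, 184.1, 289.8]
ee_rot: [1.73, 2.616, 0.006]
ft_force: [0.8, -1.0, -0.2]
grip_width: 0.563
gripper_force: 0.0
```

Call:
jog_arm([
  [0.06,[0,0,0],0],
  [0.06,[0,0,0],0],
])

```text
clock: 9.95
ee_pos: [552.5, 184.2, 288.7]
ee_rot: [1.736, 2.615, 0.003]
ft_force: [-0.1, 0.5, 0.1]
grip_width: 0.678
gripper_force: 0.0
```

Run:
```python
from st import *
show(); c,im=snap('wrist','w4'); np.save('w4.npy',c,allow_pickle=True)
cv2.imwrite('pics/w4b.png',cv2.resize(im[:260],None,fx=1.25,fy=1.25,interpolation=cv2.INTER_CUBIC))
```

```text
clk 9.95 st [ 16.1 -42.5] pos [552.5 184.2 288.7] F [-0.1  0.5  0.1] grip 0.6783125065793101
```

View pics/w4b.png

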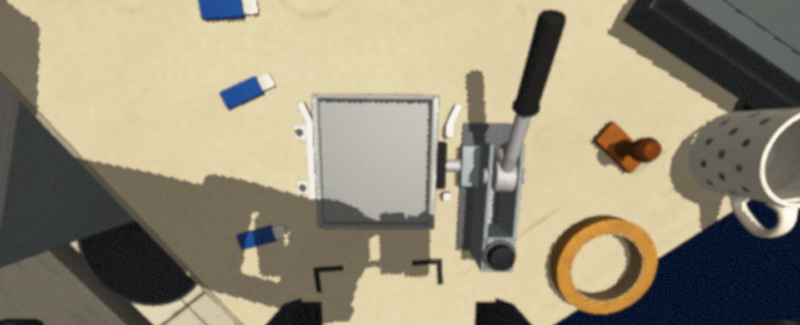

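The pad now touches the tray and the lever is raised, with the grip from (550,17) to (524,105). Tray rim corners are (311,95), (439,95), (434,227) and (317,227). I'll check the lever angle and the tray pose, and measure the sticks in this view.

```bash
cat > sticks.py <<'E'
from st import *
def sticks(c,im,sel=None):
    hsv=cv2.cvtColor(im,cv2.COLOR_BGR2HSV)
    m=((hsv[...,0]>100)&(hsv[...,0]<122)&(hsv[...,1]>150)&(hsv[...,2]>50)).astype(np.uint8)
    m[260:]=0
    n,l,s,ce=cv2.connectedComponentsWithStats(m)
    for i in range(1,n):
        if 150<s[i,4]<3000:
            pts=np.argwhere(l==i)[:,::-1]; W=p2w(c,pts,8)[:,:2].astype(np.float32)
            (cx,cy),(w,h),_=r=cv2.minAreaRect(W)
            b=cv2.boxPoints(r); e=[b[1]-b[0],b[2]-b[1]]; e=max(e,key=np.linalg.norm); u=e/np.linalg.norm(e)
            # plug direction: brighter end
            sc=[]
            for sg in (1,-1):
                q=w2p(c,[cx+sg*u[0]*26,cy+sg*u[1]*26,6])[0].astype(int)
                sc.append(hsv[np.clip(q[1],0,399),np.clip(q[0],0,639),1])
            if sc[0]>sc[1]: u=-u   # plug = less saturated end
            if s[i,0]==0 or s[i,1]==0: print('CUT',end=' ')
            print('body',np.round([cx,cy],1),'wh',np.round([w,h]),'plugdir',np.degrees(np.arctan2(u[1],u[0])).round(1),'sat',sc)
E
python3 - <<'E'
from sticks import *
c=np.load('w4.npy',allow_pickle=True).item(); im=cv2.imread('pics/w4.png')
g=np.array([(550,17),(524,105)])/1.25
for t in (.32,.64,.96):
    P=[]
    for r in (110+34,110-34):
        yy=-15+r*np.cos(t)-6*np.sin(t); zz=55+r*np.sin(t)+6*np.cos(t); P.append([*wd(113,yy),zz])
    print(t,(w2p(c,P)*1.25).round())
T=[st(p) for p in p2w(c,np.array([(311,95),(439,95),(434,227),(317,227)])/1.25,20)];print(T,np.mean(T,0))
sticks(c,im)
E
```

```text
0.32 [[535.  -8.]
 [519.  94.]]
0.64 [[553.  13.]
 [526. 110.]]
0.96 [[567.  67.]
 [530. 137.]]
[array([-62.6,  59.6]), array([56.7, 59.2]), array([ 54.7, -67.2]), array([-64.6, -66.6])] [-3.95 -3.75]
CUT body [338.4 285.2] wh [37. 14.] plugdir 22.9 sat [np.uint8(21), np.uint8(60)]
body [375.3 223.3] wh [36. 15.] plugdir 45.1 sat [np.uint8(20), np.uint8(63)]
body [430.1  91.3] wh [35. 14.] plugdir 37.0 sat [np.uint8(35), np.uint8(65)]
```

Call:
jog_arm([
  [0.044,[-0.015,-0.012,0],7],
  [0.044,[-0.03,-0.024,0],14],
  [0.044,[-0.05,-0.036,0],21],
  [0.044,[-0.065,-0.048,0],28],
  [0.044,[-0.08,-0.06,-0.02],35],
  [0.044,[-0.1,-0.075,-0.05],42],
  [0.044,[-0.11,-0.085,-0.08],49],
  [0.044,[-0.122,-0.093,-0.11],56],
  [0.044,[-0.122,-0.093,-0.14],63],
  [0.044,[-0.122,-0.093,-0.17],70],
], newtons=20)

```text
clock: 10.83
ee_pos: [430.9, 93.0, 116.1]
ee_rot: [-0.093, 3.138, -0.0]
ft_force: [1.8, -0.2, 0.3]
grip_width: 0.499
gripper_force: 0.0
```

Call:
jog_arm([
  [0.044,[0,0,-0.01],7],
  [0.044,[0,0,-0.02],14],
  [0.044,[0,0,-0.03],21],
  [0.044,[0,0,-0.04],28],
  [0.044,[0,0,-0.05],34],
  [0.044,[0,0,-0.05],34],
  [0.044,[0,0,-0.05],34],
])

```text
clock: 11.42
ee_pos: [431.0, 93.1, 66.8]
ee_rot: [0.994, -2.98, -0.0]
ft_force: [0.2, 0.0, -0.4]
grip_width: 0.5
gripper_force: 0.0
```

Run:
```python
from sticks import *
show(); s=get_state(); print(s['qpos'].round(2)); r=cv2.Rodrigues(s['ee_rot'])[0]; print('tooly',np.degrees(np.arctan2(r[1,1],r[0,1])))
c,im=snap('wrist','w5'); sticks(c,im); c,im=snap('scene','s4')
hsv=cv2.cvtColor(im,cv2.COLOR_BGR2HSV); print('scene')
m=((hsv[...,0]>95)&(hsv[...,0]<125)&(hsv[...,1]>130)&(hsv[...,2]>60)).astype(np.uint8); m[:200]=0; m[:,:340]=0; m[:,460:]=0
n,l,S,ce=cv2.connectedComponentsWithStats(m)
for i in range(1,n):
    if S[i,4]>20: print(S[i,4],np.round(p2w(c,ce[i],8)[0]))
```

```text
clk 11.4167 st [-131.3  -78.9] pos [431.   93.1  66.8] F [ 0.2  0.  -0.4] grip 0.49977496260886517
[-0.06  0.44  1.85  0.    0.86 -2.27]
tooly 126.87744870274008
body [429.2  89.1] wh [38. 16.] plugdir 37.3 sat [np.uint8(20), np.uint8(64)]
body [366.3 212. ] wh [17. 18.] plugdir -45.8 sat [np.uint8(58), np.uint8(61)]
scene
62 [426.  94.   8.]
83 [370. 226.   8.]
95 [333. 289.   8.]
112 [311. 343.   8.]
```

Call:
jog_arm([
  [0.044,[-0.0015,-0.003,-0.03],0],
  [0.044,[-0.0015,-0.003,-0.05],0],
  [0.044,[-0.0015,-0.003,-0.057],0],
  [0.044,[-0.0015,-0.003,-0.057],0],
  [0.008,[-0.0015,-0.003,-0.057],0],
  [0.008,[-0.0015,-0.003,-0.057],0],
  [0.008,[-0.0015,-0.003,-0.057],0],
  [0.008,[-0.0015,-0.003,-0.057],0],
  [0.008,[-0.0015,-0.003,-0.057],0],
  [0.008,[-0.0015,-0.003,-0.03],0],
])

```text
clock: 12.35
ee_pos: [427.3, 89.5, 34.8]
ee_rot: [0.994, -2.974, -0.004]
ft_force: [-0.6, 0.5, -0.6]
grip_width: 0.198
gripper_force: 20.0
```

Run:
```python
from st import *
show(); print([wd(*p) for p in [(-32,-31),(-32,6),(12,-14),(12,23)]])
```

```text
clk 12.35 st [-136.1  -80.8] pos [427.3  89.5  34.8] F [-0.6  0.5 -0.6] grip 0.1981690553605268
[array([503.7, 176. ]), array([489.2, 210. ]), array([537.5, 208.8]), array([523.1, 242.9])]
```

Call:
jog_arm([
  [0.008,[0,0,0.03],0],
  [0.008,[0.01,0.01,0.05],-3],
  [0.008,[0.03,0.036,0.06],-7],
  [0.008,[0.055,0.062,0.06],-14],
  [0.008,[0.0745,0.086,0.05],-14],
  [0.008,[0.0745,0.086,0.025],-14],
  [0.008,[0.0745,0.086,0.005],-14],
  [0.008,[0.0745,0.086,-0.009],-14],
  [0.008,[0.0745,0.086,-0.014],-14],
  [0.008,[0.0745,0.086,-0.014],-14],
])

```text
clock: 13.18
ee_pos: [502.8, 175.4, 22.1]
ee_rot: [0.626, -3.076, -0.0]
ft_force: [-0.2, 0.2, -0.5]
grip_width: 0.199
gripper_force: 20.0
```

Call:
jog_arm([
  [0.008,[0,0,0],0],
  [0.008,[0,0,0],0],
])

```text
clock: 13.35
ee_pos: [503.8, 175.5, 24.0]
ee_rot: [-0.626, 3.077, -0.0]
ft_force: [-0.6, -0.1, -0.8]
grip_width: 0.202
gripper_force: 20.0
```

Run:
```python
from st import *
show()
```

```text
clk 13.35 st [-32.  -31.5] pos [503.8 175.5  24. ] F [-0.6 -0.1 -0.8] grip 0.202417500630723
```

Call:
jog_arm([
  [0.008,[0,0,-0.005],0],
  [0.008,[0,0,-0.005],0],
  [0.025,[0,0,-0.005],0],
  [0.025,[0,0,-0.004],0],
  [0.025,[0,0,0.025],0],
  [0.025,[0,0,0.055],0],
  [0.044,[-0.035,0.012,0.065],7],
  [0.044,[-0.075,0.025,0.06],14],
  [0.044,[-0.11,0.038,0.05],20],
  [0.044,[-0.129,0.048,0.046],22],
])

```text
clock: 14.18
ee_pos: [370.2, 223.7, 68.7]
ee_rot: [1.21, -2.897, -0.001]
ft_force: [0.2, 0.2, -0.2]
grip_width: 0.502
gripper_force: 0.0
```

Call:
jog_arm([
  [0.044,[0,0,0],0],
  [0.044,[0,0,0],0],
])

```text
clock: 14.35
ee_pos: [374.1, 223.9, 69.3]
ee_rot: [-1.203, 2.901, -0.0]
ft_force: [0.9, 0.9, 0.3]
grip_width: 0.499
gripper_force: 0.0
```

Run:
```python
from sticks import *
show(); c,im=snap('wrist','w6'); sticks(c,im)
```

```text
clk 14.35 st [-132.5   63.7] pos [374.1 223.9  69.3] F [0.9 0.9 0.3] grip 0.49938365941645974
body [373.2 222. ] wh [38. 16.] plugdir 45.0 sat [np.uint8(20), np.uint8(66)]
body [334.6 283.1] wh [35. 18.] plugdir 26.3 sat [np.uint8(61), np.uint8(64)]
body [303.  329.3] wh [11. 19.] plugdir -53.6 sat [np.uint8(60), np.uint8(60)]
```

Then the place slot S2 at (489,210): from the pick pose I go +0.116, -0.012.

Call:
jog_arm([
  [0.044,[-0.001,-0.002,-0.03],0],
  [0.044,[-0.001,-0.002,-0.052],0],
  [0.044,[-0.001,-0.002,-0.059],0],
  [0.044,[-0.001,-0.002,-0.059],0],
  [0.008,[-0.001,-0.002,-0.059],0],
  [0.008,[-0.001,-0.002,-0.059],0],
  [0.008,[-0.001,-0.002,-0.059],0],
  [0.008,[-0.001,-0.002,-0.059],0],
  [0.008,[-0.001,-0.002,-0.059],0],
  [0.008,[-0.001,-0.002,-0.03],0],
])

```text
clock: 15.23
ee_pos: [371.8, 220.9, 36.5]
ee_rot: [1.199, -2.896, -0.001]
ft_force: [-1.1, 0.4, -0.9]
grip_width: 0.198
gripper_force: 20.0
```

Call:
jog_arm([
  [0.008,[0,0,0.03],0],
  [0.008,[0.02,-0.003,0.05],-5],
  [0.008,[0.05,-0.006,0.06],-11],
  [0.008,[0.085,-0.009,0.06],-17],
  [0.008,[0.116,-0.012,0.05],-22],
  [0.008,[0.116,-0.012,0.03],-22],
  [0.008,[0.116,-0.012,0.01],-22],
  [0.008,[0.116,-0.012,-0.01],-22],
  [0.008,[0.116,-0.012,-0.016],-22],
  [0.008,[0.116,-0.012,-0.016],-22],
])

```text
clock: 16.07
ee_pos: [488.6, 209.3, 21.9]
ee_rot: [0.626, -3.076, -0.0]
ft_force: [-0.4, 0.2, 0.6]
grip_width: 0.197
gripper_force: 20.0
```

Call:
jog_arm([
  [0.008,[0,0,0],0],
  [0.008,[0,0,0],0],
])

```text
clock: 16.23
ee_pos: [489.8, 209.7, 24.1]
ee_rot: [-0.626, 3.077, -0.0]
ft_force: [0.2, -0.4, 0.3]
grip_width: 0.201
gripper_force: 20.0
```

Run:
```python
from st import *
show()
```

```text
clk 16.2333 st [-31.6   5.5] pos [489.8 209.7  24.1] F [ 0.2 -0.4  0.3] grip 0.20053522308518687
```

Call:
jog_arm([
  [0.008,[0,0,-0.004],0],
  [0.008,[0,0,-0.004],0],
  [0.025,[0,0,-0.004],0],
  [0.025,[0,0,-0.003],0],
  [0.025,[0,0,0.025],0],
  [0.025,[0,0,0.055],0],
  [0.044,[-0.037,0.018,0.06],0],
  [0.044,[-0.075,0.036,0.055],0],
  [0.044,[-0.112,0.054,0.05],1],
  [0.044,[-0.149,0.072,0.046],1],
])

```text
clock: 17.07
ee_pos: [338.8, 281.7, 69.2]
ee_rot: [-0.653, 3.072, 0.0]
ft_force: [0.2, 1.4, -0.0]
grip_width: 0.499
gripper_force: 0.0
```

Call:
jog_arm([
  [0.044,[-0.005,0.002,0],0],
  [0.044,[-0.005,0.002,0],0],
  [0.044,[-0.005,0.002,0],0],
])

```text
clock: 17.32
ee_pos: [336.3, 283.7, 69.4]
ee_rot: [-0.654, 3.071, 0.0]
ft_force: [0.5, 0.3, 0.7]
grip_width: 0.495
gripper_force: 0.0
```

Run:
```python
from sticks import *
show(); c,im=snap('wrist','w7'); sticks(c,im)
```

```text
clk 17.3167 st [-144.   133.5] pos [336.3 283.7  69.4] F [0.5 0.3 0.7] grip 0.49536034547458213
body [335.3 285.4] wh [38. 16.] plugdir 25.4 sat [np.uint8(21), np.uint8(59)]
body [313.6 339. ] wh [39. 17.] plugdir 34.9 sat [np.uint8(19), np.uint8(65)]
```

Call:
jog_arm([
  [0.044,[-0.001,0.0015,-0.03],1],
  [0.044,[-0.001,0.0015,-0.052],1],
  [0.044,[-0.001,0.0015,-0.059],1],
  [0.044,[-0.001,0.0015,-0.059],1],
  [0.008,[-0.001,0.0015,-0.059],1],
  [0.008,[-0.001,0.0015,-0.059],1],
  [0.008,[-0.001,0.0015,-0.059],1],
  [0.008,[-0.001,0.0015,-0.059],1],
  [0.008,[-0.001,0.0015,-0.059],1],
  [0.008,[-0.001,0.0015,-0.03],1],
])

```text
clock: 18.2
ee_pos: [333.0, 284.1, 36.4]
ee_rot: [0.678, -3.06, 0.002]
ft_force: [-0.3, -0.2, 0.1]
grip_width: 0.198
gripper_force: 20.0
```

Call:
jog_arm([
  [0.008,[0,0,0.03],0],
  [0.008,[0.03,-0.012,0.05],-2],
  [0.008,[0.065,-0.024,0.06],-2],
  [0.008,[0.1,-0.037,0.06],-2],
  [0.008,[0.135,-0.05,0.06],-2],
  [0.008,[0.17,-0.064,0.06],-2],
  [0.008,[0.2025,-0.0765,0.05],-2],
  [0.008,[0.2025,-0.0765,0.025],-2],
  [0.008,[0.2025,-0.0765,0.005],-2],
  [0.008,[0.2025,-0.0765,-0.005],-2],
])

```text
clock: 19.03
ee_pos: [536.2, 207.9, 31.6]
ee_rot: [0.624, -3.075, -0.0]
ft_force: [-0.8, 0.4, 0.3]
grip_width: 0.203
gripper_force: 20.0
```

Call:
jog_arm([
  [0.008,[0,0,-0.011],0],
  [0.008,[0,0,-0.011],0],
  [0.008,[0,0,-0.011],0],
])

```text
clock: 19.28
ee_pos: [536.9, 208.7, 23.3]
ee_rot: [-0.627, 3.078, -0.0]
ft_force: [-0.5, -0.6, -0.1]
grip_width: 0.201
gripper_force: 20.0
```

Run:
```python
from st import *
show()
```

```text
clk 19.2833 st [ 11.4 -13.8] pos [536.9 208.7  23.3] F [-0.5 -0.6 -0.1] grip 0.20086630210948803
```

Call:
jog_arm([
  [0.008,[0,0,-0.004],0],
  [0.025,[0,0,-0.004],0],
  [0.025,[0,0,-0.003],0],
  [0.025,[0,0,0.025],0],
  [0.025,[0,0,0.055],0],
  [0.044,[-0.03,0.018,0.06],0],
  [0.044,[-0.065,0.038,0.06],3],
  [0.044,[-0.1,0.058,0.06],6],
  [0.044,[-0.135,0.078,0.06],9],
  [0.044,[-0.17,0.099,0.055],12],
])

```text
clock: 20.12
ee_pos: [365.7, 308.2, 79.2]
ee_rot: [-0.947, 2.993, 0.001]
ft_force: [-0.5, 0.5, 0.5]
grip_width: 0.501
gripper_force: 0.0
```

Call:
jog_arm([
  [0.044,[-0.03,0.018,-0.005],0],
  [0.044,[-0.053,0.032,-0.009],0],
  [0.044,[-0.053,0.032,-0.009],0],
  [0.044,[-0.053,0.032,-0.009],0],
])

```text
clock: 20.45
ee_pos: [313.2, 340.1, 69.5]
ee_rot: [-0.948, 2.994, 0.0]
ft_force: [-0.0, 0.1, 0.9]
grip_width: 0.493
gripper_force: 0.0
```

Run:
```python
from sticks import *
show(); c,im=snap('wrist','w8'); sticks(c,im)
```

```text
clk 20.45 st [-143.2  194.5] pos [313.2 340.1  69.5] F [-0.   0.1  0.9] grip 0.49339174382429685
body [313.5 339.6] wh [38. 16.] plugdir 35.1 sat [np.uint8(21), np.uint8(64)]
```

Place slot S4 is (523,243): from the pick pose I go +0.2095, -0.097, yaw -12.

Call:
jog_arm([
  [0.044,[0,0,-0.03],0],
  [0.044,[0,0,-0.052],0],
  [0.044,[0,0,-0.059],0],
  [0.044,[0,0,-0.059],0],
  [0.008,[0,0,-0.059],0],
  [0.008,[0,0,-0.059],0],
  [0.008,[0,0,-0.059],0],
  [0.008,[0,0,-0.059],0],
  [0.008,[0,0,-0.059],0],
  [0.008,[0,0,-0.03],0],
])

```text
clock: 21.33
ee_pos: [312.6, 338.4, 36.3]
ee_rot: [0.942, -2.99, 0.003]
ft_force: [-1.3, -0.8, -0.1]
grip_width: 0.198
gripper_force: 20.0
```

Call:
jog_arm([
  [0.008,[0,0,0.03],0],
  [0.008,[0.03,-0.014,0.05],-2],
  [0.008,[0.065,-0.03,0.06],-5],
  [0.008,[0.1,-0.046,0.06],-8],
  [0.008,[0.135,-0.062,0.06],-12],
  [0.008,[0.17,-0.079,0.06],-12],
  [0.008,[0.205,-0.095,0.06],-12],
  [0.008,[0.2095,-0.097,0.035],-12],
  [0.008,[0.2095,-0.097,0.01],-12],
  [0.008,[0.2095,-0.097,-0.005],-12],
])

```text
clock: 22.17
ee_pos: [523.2, 241.6, 31.8]
ee_rot: [0.624, -3.077, 0.0]
ft_force: [-0.1, -1.0, 0.3]
grip_width: 0.199
gripper_force: 20.0
```

Call:
jog_arm([
  [0.008,[0,0,-0.012],0],
  [0.008,[0,0,-0.012],0],
  [0.008,[0,0,-0.012],0],
])

```text
clock: 22.42
ee_pos: [523.3, 242.4, 21.9]
ee_rot: [0.626, -3.078, 0.0]
ft_force: [-0.1, 0.2, -0.0]
grip_width: 0.2
gripper_force: 20.0
```

Run:
```python
from st import *
show()
```

```text
clk 22.4167 st [12.  22.5] pos [523.3 242.4  21.9] F [-0.1  0.2 -0. ] grip 0.19971492675092106
```

Call:
jog_arm([
  [0.008,[0,0,-0.003],0],
  [0.024,[0,0,-0.003],0],
  [0.024,[0,0,-0.002],0],
  [0.024,[0,0,0.03],0],
  [0.024,[0,0,0.07],0],
  [0.024,[0,0,0.11],0],
  [0.024,[-0.01,-0.01,0.15],0],
  [0.024,[-0.01,-0.02,0.19],-5],
  [0,[0,-0.03,0.23],-12],
  [0,[0.01,-0.04,0.267],-19],
])

```text
clock: 23.25
ee_pos: [532.6, 202.2, 292.5]
ee_rot: [-0.102, 3.138, 0.0]
ft_force: [0.3, 0.6, -0.6]
grip_width: 0.146
gripper_force: 0.0
```

Call:
jog_arm([
  [0,[0.003,-0.003,0],-7],
  [0,[0.006,-0.006,0],-14],
  [0,[0.01,-0.01,0],-21],
  [0,[0.014,-0.014,0],-28],
  [0,[0.019,-0.018,0],-35],
  [0,[0.019,-0.018,0],-42],
  [0,[0.019,-0.018,0],-49],
  [0,[0.019,-0.018,0],-56],
  [0,[0.019,-0.018,0],-63],
  [0,[0.019,-0.018,0],-70],
])

```text
clock: 24.08
ee_pos: [552.2, 184.4, 289.7]
ee_rot: [1.719, 2.629, 0.001]
ft_force: [0.1, 0.9, -0.5]
grip_width: 0.005
gripper_force: 0.0
```

Call:
jog_arm([
  [0,[0,0,0],-1],
  [0,[0,0,0],-1],
  [0,[0,0,0],-1],
])

```text
clock: 24.33
ee_pos: [552.3, 184.4, 289.3]
ee_rot: [1.729, 2.622, 0.0]
ft_force: [0.5, -0.5, 0.3]
grip_width: 0.002
gripper_force: 0.0
```

Run:
```python
from sticks import *
show(); c,im=snap('wrist','w9'); np.save('w9.npy',c,allow_pickle=True); sticks(c,im)
s=get_state();r=cv2.Rodrigues(s['ee_rot'])[0]; print('tooly',np.degrees(np.arctan2(r[1,1],r[0,1])))
cv2.imwrite('pics/w9b.png',cv2.resize(im[:260],None,fx=1.25,fy=1.25,interpolation=cv2.INTER_CUBIC))
```

```text
clk 24.3333 st [ 16.1 -42.2] pos [552.3 184.4 289.3] F [ 0.5 -0.5  0.3] grip 0.0018505030446157086
body [524.5 241.7] wh [37. 14.] plugdir -156.9 sat [np.uint8(16), np.uint8(14)]
body [489.5 209. ] wh [35. 13.] plugdir -156.9 sat [np.uint8(14), np.uint8(12)]
body [538.6 208.5] wh [36. 14.] plugdir 23.1 sat [np.uint8(14), np.uint8(16)]
body [504.1 174.7] wh [36. 15.] plugdir 21.9 sat [np.uint8(13), np.uint8(14)]
tooly 23.16833035934014
```

View pics/w9b.png

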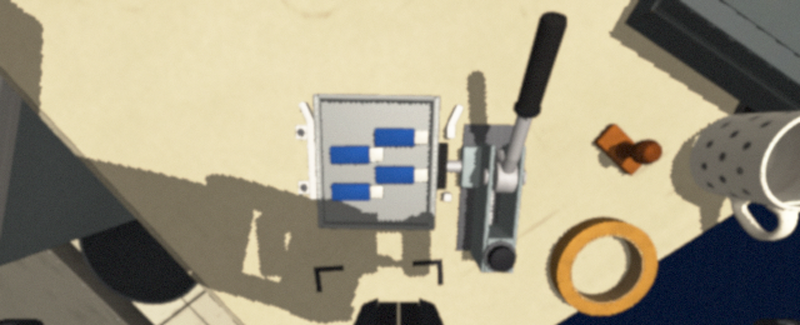

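All four sticks lie flat in the tray at (395,137), (350,155), (395,175) and (350,191), and the lever is still at notch 2. The button is at (500,257). Next I press it.

Run:
```python
from st import *
c=np.load('w9.npy',allow_pickle=True).item()
print(p2w(c,np.array([(500,257)])/1.25,78))
```

```text
[[652.3023298  185.65333316  78.        ]]
```

Call:
jog_arm([
  [0,[0.033,0.001,-0.02],0],
  [0,[0.066,0.002,-0.06],0],
  [0,[0.0997,0.003,-0.1],0],
  [0,[0.0997,0.003,-0.14],0],
  [0,[0.0997,0.003,-0.17],0],
  [0,[0.0997,0.003,-0.185],0],
  [0,[0.0997,0.003,-0.192],0],
  [0,[0.0997,0.003,-0.192],0],
  [0,[0.0997,0.003,-0.192],0],
])

```text
clock: 25.13
ee_pos: [652.7, 187.6, 98.6]
ee_rot: [1.732, 2.619, 0.002]
ft_force: [-0.3, -0.7, -0.0]
grip_width: 0.006
gripper_force: 0.0
```

Call:
jog_arm([
  [0,[0,-0.001,-0.006],0],
  [0,[0,-0.001,-0.011],0],
  [0,[0,-0.001,-0.014],0],
  [0,[0,-0.001,-0.017],0],
  [0,[0,-0.001,-0.019],0],
  [0,[0,-0.001,-0.02],0],
  [0,[0,-0.001,-0.021],0],
  [0,[0,-0.001,-0.0215],0],
])

```text
clock: 25.8
ee_pos: [652.9, 186.3, 77.5]
ee_rot: [1.732, 2.617, 0.002]
ft_force: [-1.6, -2.7, 15.2]
grip_width: 0.009
gripper_force: 7.8
```

Call:
jog_arm([
  [0,[0,0,0],0],
  [0,[0,0,0],0],
  [0,[0,0,0],0],
  [0,[0,0,0],0],
  [0,[0,0,0],0],
  [0,[0,0,0],0],
  [0,[0,0,0],0],
  [0,[0,0,0],0],
  [0,[0,0,0],0],
  [0,[0,0,0],0],
])

```text
clock: 26.63
ee_pos: [652.8, 186.3, 77.6]
ee_rot: [1.732, 2.618, 0.003]
ft_force: [-2.5, -1.8, 12.7]
grip_width: 0.002
gripper_force: 6.7
```

Call:
jog_arm([
  [0,[0,0,0],0],
  [0,[0,0,0],0],
  [0,[0,0,0],0],
  [0,[0,0,0],0],
  [0,[0,0,0],0],
  [0,[0,0,0],0],
  [0,[0,0,0],0],
  [0,[0,0,0],0],
  [0,[0,0,0],0],
  [0,[0,0,0],0],
])

```text
clock: 27.47
ee_pos: [652.8, 186.3, 77.6]
ee_rot: [1.732, 2.618, 0.003]
ft_force: [-2.2, -2.0, 13.7]
grip_width: 0.004
gripper_force: 6.7
```

Call:
jog_arm([
  [0,[0,0,0.01],0],
  [0,[0,0,0.04],0],
  [0,[0,0,0.08],0],
  [0.02,[-0.02,0.0,0.12],0],
  [0.04,[-0.04,0.0,0.16],0],
  [0.06,[-0.06,0.0,0.2],0],
  [0.06,[-0.09,0,0.212],0],
  [0.06,[-0.1,0,0.212],0],
  [0.06,[-0.1,0,0.212],0],
  [0.06,[-0.1,0,0.212],0],
])

```text
clock: 28.3
ee_pos: [551.9, 186.5, 287.2]
ee_rot: [-1.733, -2.619, 0.001]
ft_force: [-0.5, 1.0, 0.2]
grip_width: 0.51
gripper_force: 0.0
```

Run:
```python
from sticks import *
show(); c,im=snap('wrist','w10'); np.save('w10.npy',c,allow_pickle=True)
cv2.imwrite('pics/w10b.png',cv2.resize(im[:360],None,fx=1.25,fy=1.25,interpolation=cv2.INTER_CUBIC))
```

```text
clk 28.3 st [ 16.5 -40.2] pos [551.9 186.5 287.2] F [-0.5  1.   0.2] grip 0.5099478308424228
```

View pics/w10b.png

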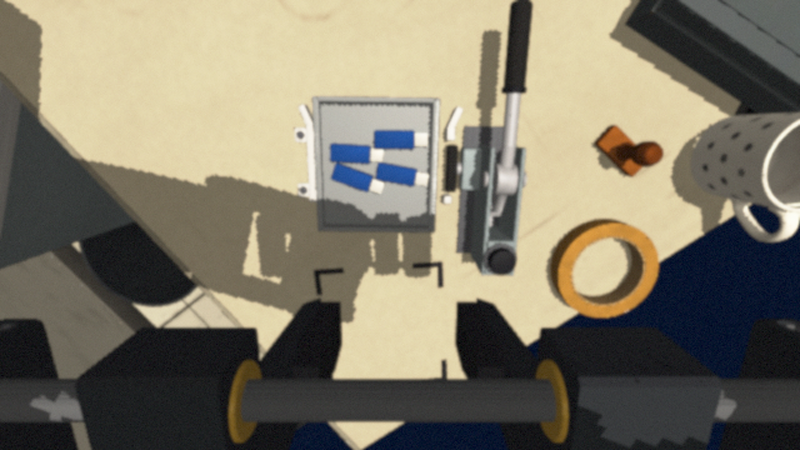

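The lever is back to level, the pad is retracted and the tray is free at (376,163). One stick was nudged but is still flat in the tray. Next is the push to the mark.

Call:
jog_arm([
  [0.06,[-0.012,0.03,0],0],
  [0.06,[-0.025,0.06,0],0],
  [0.06,[-0.045,0.085,-0.02],0],
  [0.06,[-0.062,0.105,-0.05],0],
  [0.06,[-0.071,0.1095,-0.09],0],
  [0.06,[-0.071,0.1095,-0.13],0],
  [0.06,[-0.071,0.1095,-0.17],0],
  [0.06,[-0.071,0.1095,-0.21],0],
  [0.06,[-0.071,0.1095,-0.245],0],
  [0.06,[-0.071,0.1095,-0.267],0],
])

```text
clock: 29.18
ee_pos: [479.9, 295.2, 15.3]
ee_rot: [-1.732, -2.616, 0.009]
ft_force: [0.4, 0.0, 0.8]
grip_width: 0.681
gripper_force: 0.0
```

Call:
jog_arm([
  [0.06,[0,0,0],0],
  [0.06,[0,0,0],0],
])

```text
clock: 29.35
ee_pos: [481.2, 295.7, 19.0]
ee_rot: [-1.733, -2.618, 0.004]
ft_force: [0.5, 0.3, 0.1]
grip_width: 0.68
gripper_force: 0.0
```

Run:
```python
from sticks import *
show(); print(wd(-6,-115))
```

```text
clk 29.35 st [-5.9 88. ] pos [481.2 295.7  19. ] F [0.5 0.3 0.1] grip 0.6798321497706827
[560.4 108.8]
```

Call:
jog_arm([
  [0.06,[0.002,-0.005,0],0],
  [0.06,[0.0045,-0.0105,0],0],
  [0.06,[0.007,-0.0165,0],0],
  [0.06,[0.01,-0.0235,0],0],
  [0.06,[0.013,-0.0305,0],0],
  [0.06,[0.0162,-0.038,0],0],
  [0.06,[0.0195,-0.046,0],0],
  [0.06,[0.0228,-0.0537,0],0],
  [0.06,[0.026,-0.0615,0],0],
  [0.06,[0.029,-0.0685,0],0],
])

```text
clock: 30.18
ee_pos: [510.7, 227.1, 21.7]
ee_rot: [1.734, 2.619, 0.003]
ft_force: [-1.4, 5.0, 4.8]
grip_width: 0.681
gripper_force: 2.8
```

Call:
jog_arm([
  [0.06,[0.003,-0.007,0],0],
  [0.06,[0.0062,-0.0145,0],0],
  [0.06,[0.0095,-0.0223,0],0],
  [0.06,[0.0127,-0.03,0],0],
  [0.06,[0.0158,-0.0372,0],0],
  [0.06,[0.0185,-0.0435,0],0],
  [0.06,[0.0202,-0.0475,0],0],
  [0.06,[0.0202,-0.0475,0],0],
])

```text
clock: 30.85
ee_pos: [531.0, 178.9, 21.1]
ee_rot: [1.735, 2.618, 0.001]
ft_force: [0.5, 0.4, -0.0]
grip_width: 0.682
gripper_force: 0.0
```

Run:
```python
from sticks import *
show()
```

```text
clk 30.85 st [ -5.7 -39. ] pos [531.  178.9  21.1] F [ 0.5  0.4 -0. ] grip 0.6823800972790786
```

Call:
jog_arm([
  [0.06,[0.003,-0.007,-0.002],0],
  [0.06,[0.0062,-0.0145,-0.002],0.5],
  [0.06,[0.0095,-0.0223,-0.002],1],
  [0.06,[0.0127,-0.03,-0.002],1.5],
  [0.06,[0.0158,-0.0372,-0.002],2],
  [0.06,[0.019,-0.045,-0.002],2.5],
  [0.06,[0.022,-0.052,-0.002],3],
  [0.06,[0.0245,-0.0575,-0.002],3],
  [0.06,[0.0258,-0.0605,-0.002],3],
  [0.06,[0.0258,-0.0605,-0.002],3],
])

```text
clock: 31.68
ee_pos: [556.6, 118.5, 18.4]
ee_rot: [1.665, 2.663, -0.0]
ft_force: [-0.5, 0.0, 0.4]
grip_width: 0.679
gripper_force: 0.0
```

Call:
jog_arm([
  [0.06,[-0.004,0.01,0],0],
  [0.06,[-0.006,0.014,0.03],0],
  [0.06,[-0.006,0.014,0.07],0],
  [0.06,[-0.006,0.014,0.11],0],
  [0.06,[-0.006,0.014,0.15],0],
  [0.06,[-0.006,0.0,0.19],0],
  [0.06,[0,-0.03,0.23],0],
  [0.06,[0.01,-0.06,0.26],0],
  [0.06,[0.02,-0.09,0.27],0],
  [0.06,[0.03,-0.1,0.27],0],
])

```text
clock: 32.52
ee_pos: [587.2, 16.4, 292.5]
ee_rot: [1.664, 2.656, 0.002]
ft_force: [0.8, -0.3, -0.9]
grip_width: 0.679
gripper_force: 0.0
```

Call:
jog_arm([
  [0.06,[0,0,0],0],
  [0.06,[0,0,0],0],
])

```text
clock: 32.68
ee_pos: [585.9, 19.7, 287.6]
ee_rot: [-1.665, -2.662, 0.001]
ft_force: [-0.2, -0.1, -0.7]
grip_width: 0.68
gripper_force: 0.0
```

Run:
```python
from sticks import *
show(); c,im=snap('wrist','w11'); np.save('w11.npy',c,allow_pickle=True); snap('scene','s11')
cv2.imwrite('pics/w11b.png',cv2.resize(im[:330],None,fx=1.25,fy=1.25,interpolation=cv2.INTER_CUBIC))
```

```text
clk 32.6833 st [ -17.4 -207. ] pos [585.9  19.7 287.6] F [-0.2 -0.1 -0.7] grip 0.6800242828447357
```

View pics/w11b.png

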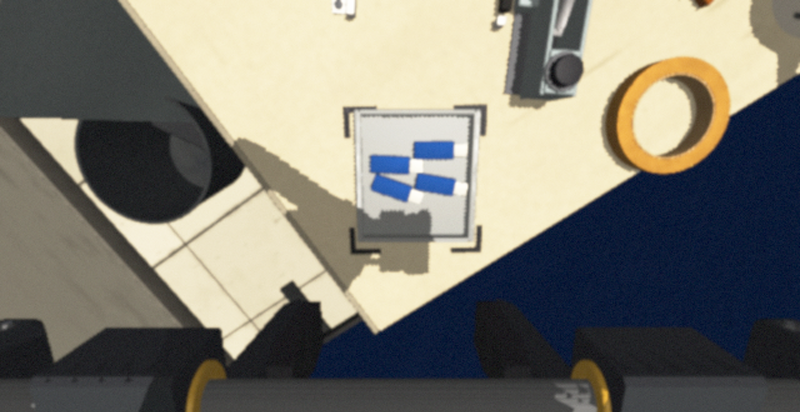

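The tray stands inside the four marks, whose apexes are (344,108), (486,106), (480,250) and (351,251). Its rim corners are (356,110), (480,110), (474,239) and (358,241). All four sticks are inside. I'll check the numbers.

Run:
```python
from st import *
c=np.load('w11.npy',allow_pickle=True).item()
ang=lambda a,b: np.degrees(np.arctan2(*(b-a)[:2][::-1])).round(1)
for n,L,z in [('mark',[(344,108),(486,106),(480,250),(351,251)],0),('tray',[(356,110),(480,110),(474,239),(358,241)],20)]:
    P=p2w(c,np.array(L)/1.25,z)[:,:2]; print(n,P.round(),P.mean(0).round(1),[st(p) for p in P],ang(P[0],P[1]),ang(P[3],P[2]),ang(P[3],P[0]),ang(P[2],P[1]))
```

```text
mark [[499.  79.]
 [624. 142.]
 [690.  10.]
 [565. -52.]] [594.3  44.7] [array([ -74.4, -118.1]), array([  65. , -109.2]), array([  74.9, -256.6]), array([ -64.9, -264.8])] 26.6 26.3 116.7 116.9
tray [[512.  83.]
 [617. 134.]
 [673.  21.]
 [566. -33.]] [592.   51.2] [array([ -60.6, -120.1]), array([  55.8, -114.2]), array([  63. , -239.5]), array([ -55.8, -247.6])] 25.9 26.9 115.1 116.3
```

The tray is about 6 mm short along -y, so I'll give it one gentle nudge.

Call:
jog_arm([
  [0.06,[-0.01,0.03,0],0],
  [0.06,[-0.02,0.06,0],0],
  [0.06,[-0.03,0.09,-0.02],0],
  [0.06,[-0.035,0.11,-0.05],0],
  [0.06,[-0.035,0.11,-0.09],0],
  [0.06,[-0.035,0.11,-0.13],0],
  [0.06,[-0.035,0.11,-0.17],0],
  [0.06,[-0.035,0.11,-0.21],0],
  [0.06,[-0.035,0.11,-0.245],0],
  [0.06,[-0.035,0.11,-0.267],0],
])

```text
clock: 33.62
ee_pos: [548.5, 130.7, 17.9]
ee_rot: [-1.66, -2.662, 0.005]
ft_force: [0.5, 0.4, -0.1]
grip_width: 0.68
gripper_force: 0.0
```

Call:
jog_arm([
  [0.06,[0,0,0],0],
  [0.06,[0,0,0],0],
])

```text
clock: 33.78
ee_pos: [550.3, 130.4, 21.2]
ee_rot: [-1.662, -2.664, 0.002]
ft_force: [-0.7, 0.2, 1.0]
grip_width: 0.681
gripper_force: 0.0
```

Call:
jog_arm([
  [0.06,[0.003,-0.005,-0.003],0],
  [0.06,[0.005,-0.01,-0.003],0],
  [0.06,[0.0065,-0.0125,-0.003],0],
  [0.06,[0.0078,-0.015,-0.003],0],
  [0.06,[0.0088,-0.017,-0.003],0],
  [0.06,[0.0092,-0.0178,-0.003],0],
  [0.06,[0.0092,-0.0178,-0.003],0],
  [0.06,[0.004,-0.007,-0.003],0],
  [0.06,[0.001,0,0.0],0],
  [0.06,[0,0.001,0.03],0],
])

```text
clock: 34.62
ee_pos: [548.1, 131.6, 48.0]
ee_rot: [-1.66, -2.659, 0.008]
ft_force: [-1.2, -0.5, 0.2]
grip_width: 0.684
gripper_force: 0.0
```

Call:
jog_arm([
  [0.06,[0,0,0.04],0],
  [0.06,[0,0,0.08],0],
  [0.06,[0,0,0.12],0],
  [0.06,[0,-0.01,0.16],0],
  [0.06,[0,-0.03,0.2],0],
  [0.06,[0.01,-0.06,0.23],0],
  [0.06,[0.02,-0.09,0.24],0],
  [0.06,[0.035,-0.11,0.24],0],
  [0.06,[0.035,-0.11,0.24],0],
  [0.06,[0.035,-0.11,0.24],0],
])

```text
clock: 35.45
ee_pos: [586.0, 20.2, 290.9]
ee_rot: [-1.666, -2.662, 0.001]
ft_force: [0.7, -0.0, -0.8]
grip_width: 0.684
gripper_force: 0.0
```

Run:
```python
from sticks import *
show(); c,im=snap('wrist','w12'); np.save('w12.npy',c,allow_pickle=True); sticks(c,im)
cv2.imwrite('pics/w12b.png',cv2.resize(im[:330],None,fx=1.25,fy=1.25,interpolation=cv2.INTER_CUBIC))
```

```text
clk 35.45 st [ -17.  -206.5] pos [586.   20.2 290.9] F [ 0.7 -0.  -0.8] grip 0.6835919229717797
body [598.2  75.2] wh [37. 15.] plugdir 25.9 sat [np.uint8(7), np.uint8(9)]
body [565.2  43.4] wh [36. 16.] plugdir 25.9 sat [np.uint8(5), np.uint8(15)]
body [576.5  23.1] wh [37. 15.] plugdir 7.2 sat [np.uint8(6), np.uint8(14)]
body [614.8  45.7] wh [37. 15.] plugdir 16.5 sat [np.uint8(6), np.uint8(12)]
```

View pics/w12b.png

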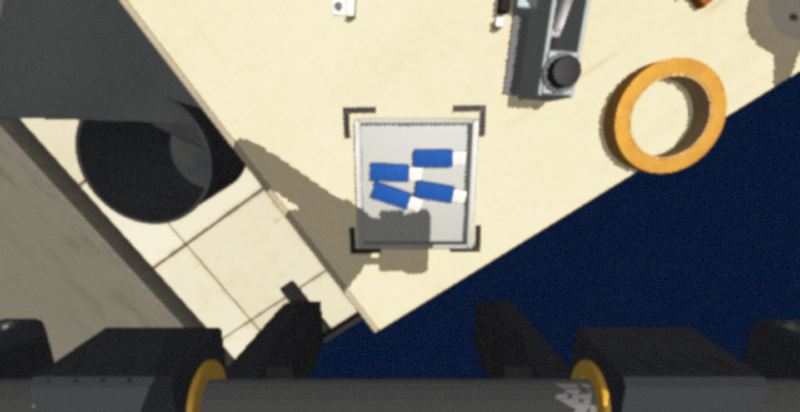

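The tray is centred and square inside the marks, with rim corners (356,119) to (475,247). All four sticks are in it and the gripper is clear, so I'm handing in.

```bash
python3 -c "
from station import *
print(job_done())"
```

```text
the job is handed in; nothing more can be done
None
```

The job is handed in: the tray, with all four memory sticks in it, stands square inside the taped corner marks, and the brake lever is back down at level after gripping at its second notch.

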